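# Drop a used battery through the bin's spring flap

### The job

Put the used battery into the rattan-look bin by pushing only: with one fingertip press the flat steel bar on the lid all the way down, which swings the self-closing flap open, and, keeping it down, push the battery with the other finger along the ledge and over its far edge so that it falls into the bin. Do not push the battery onto the shut flap and do not pick it up; then let the flap shut and leave everything else where it stands.

Things in the scene. Friction and masses are not known exactly. Their poses are not given: they have to be found in the camera images.
- bin: rattan-look plastic bin with a lid, fixed to the bench; 260 mm along its x, 192 mm along y, lid top 180 mm above the bench, 5 mm walls, hollow. Origin: centre of its underside; x points away from the robot (give or take yaw), y left, z up. A fixed strip on the lid's right (y -96 to +14 mm) carries the tin and the press bar; ledge and flap fill the rest. Left wall (inner face y +91 mm) rises 6 mm above the lid.
- ledge_edge (a point): middle of the far edge of the ledge, on its top (bin x 0, y +60, z +180 mm); axes as the bin's. The fixed level ledge at the lid's near left, bin x -130 to 0, y +16 to +91 mm, carries the battery. Beyond the edge begins the flap's main panel.
- flap_hinge (a point): middle of the flap's hinge line, which runs along the bin's x (bin x +63, y +16, z +180 mm). The metal flap lies beyond the ledge, flush with it when shut: bin x +3 to +123, y +18 to +88 mm, 4 mm thick. Its left (+y) side swings down into the bin.
- flap (a joint): flap angle in rad: 0 shut (level), 1.36 fully open. It turns as the press bar goes down, 0.0425 rad per mm, and a spring shuts it at once when the bar is let go. Open at 1.3, a gap of about 56 mm stands between the flap's dropped edge and the bin's left wall, and the battery falls through freely; below about 1.1 it may stick.
- bar_mid (a point): middle of the flat top of the flap's press bar: a level steel bar 240 mm along the bin's x (x -120 to +120 mm), 40 mm wide (y -28 to +12 mm), 8 mm thick, on two posts. Released, its top is 40 mm above the lid; it goes straight down 32 mm to its stop (top then 8 mm above the lid); about 5 N starts it, 9 N holds it down. Press it anywhere; a fingertip can slide along it.
- battery_center (a point): centre of the loose used battery block: 48 mm along its x, 26 mm along its y, 22 mm tall, black with a steel band and two small studs at its far (+x) end, about 60 g; lies on the ledge with its x roughly along the bin's x (within 0.2 rad). z up.
- tin: loose small round flat metal tin, 44 mm across, 18 mm tall, resting on the fixed right-hand strip of the bin's lid; leave it there (origin: centre of its underside)
- jar: loose glass jar with a steel twist cap, 72 mm across, 100 mm tall, standing on the bench just right (-y side) of the bin; leave alone (origin: centre of underside)
- bowl: loose grey ceramic bowl, 130 mm across, 55 mm tall, on the bench just left (+y side) of the bin; leave alone (origin: centre of underside)
- key_tray: loose stainless steel key tray 200 x 120 x 22 mm, far left on the bench; leave alone (origin: centre of underside)
- phone_stand: loose black silicone phone stand, 80 x 75 mm foot, about 95 mm tall, far right; leave alone (origin: centre of underside)
- door_stop: loose round black rubber door stop, 56 mm across, 45 mm tall, far right; leave alone (origin: centre of underside)
- battery: the same battery block; origin at the centre of its underside
There are look-alikes about, which are no part of the job. Of the things shaped like the battery, the black one is meant.

How it is judged:
On the way, in this order (a step that is already met when the one before it is completed fails the run):
1. the flap is held well open (over 0.5 rad) while the battery still lies on the ledge (value of joint flap above 0.5 rad and x of battery_center in the frame of bin below 0 m and y of battery_center in the frame of bin above 0.03 m and z of battery_center in the frame of bin above 0.18 m), for 0.1 s.
2. the battery has dropped through the opening while the flap is held open (x of battery_center in the frame of bin between -0.125 and 0.125 m and y of battery_center in the frame of bin between -0.09 and 0.09 m and z of battery_center in the frame of bin below 0.15 m and value of joint flap above 0.35 rad).
At the end, for the whole second after the job is handed in: the battery lies at rest inside the bin (its centre within the walls and under 70 mm above the bench), the flap is shut (under 0.06 rad), and the tin, jar, bowl, key tray, phone stand and door stop are within 20 mm of where they stood (x of battery_center in the frame of bin between -0.125 and 0.125 m and y of battery_center in the frame of bin between -0.09 and 0.09 m and z of battery_center in the frame of bin below 0.07 m and linear speed of battery below 0.02 m/s and value of joint flap below 0.06 rad and distance of each of tin, jar, bowl, key_tray, phone_stand, door_stop from where it was at the start of the episode below 0.02 m); the robot touches nothing.
It fails at once if the battery is lifted (its centre more than about 30 mm above its height on the ledge) (height (world z) of battery_center above 0.222 m).
It fails at once if the battery is pushed onto the shut flap (its centre over 15 mm past the ledge, still at lid height, with the flap under 0.25 rad) (x of battery_center in the frame of bin above 0.015 m and z of battery_center in the frame of bin above 0.175 m and value of joint flap below 0.25 rad).
It fails at once if a bystander (tin, jar, bowl, key tray, phone stand or door stop) is moved over 30 mm (distance of any of tin, jar, bowl, key_tray, phone_stand, door_stop from where it was at the start of the episode above 0.03 m).
It also fails if it takes over 35 s, if anything falls off the work surface, if the arm or the gripper's body presses on something with over 40 N, if the wrist force passes 120 N, or if a joint passes its speed limit or range.

### The arm

A 7-joint arm with a two-finger parallel gripper is mounted at the origin on the work surface. World frame = base frame: x ahead of the robot, y to its left, z up, the work surface at z = 0. Lengths are in m, angles in rad, forces in N, time in s.
With the tool pointing down it reaches from about 0.425 to 0.925 m from the base axis. Payload 6.8 kg.
Tool frame: the origin (TCP) lies at the very end of the fingers, on their centre line; the grasp point (between the pads) lies 19 mm behind it (grip_point_offset is the distance from the TCP to the grasp point, in m); z points along the fingers, x is the direction in which the jaws open and shut, and the axes are right-handed (so a half turn about z gives the same grasp; the last joint's range is limited). The gripper opens to 88 mm and grips with 3 to 60 N. Pads are 20 mm wide; open, the fingers measure 115 mm over their backs; the gripper's body (75 mm by 178 mm) begins 61 mm behind the grasp point.
Start: joints at [-1.329, 0.477, 0.022, 1.555, -0.011, 1.109, -0.083], TCP at [0.231, 0.634, 0.223] pointing down, gripper open.
Joint ranges: [-2.96, 2.96], [-0.34, 2.1], [-1.41, 1.46], [0.24, 2.44], [-1.37, 4.51], [0.17, 1.92], [-2.96, 2.96]. Speed limits (rad/s): [2.39, 2.39, 3.14, 3.14, 3.14, 3.14, 3.14].

### API

Orientations are given as a unit quaternion [x, y, z, w].
In Python, from rig import get_obs, read_camera, camera_model, hand_in, grip_point_offset gives the robot as it stands. The module is installed in compiled form; this text tells all that it offers.
- The arm moves only by the tool move_arm, never from a script. Its argument "moves" is a list of rows, each a list of 3 entries, a list of its own where there are three numbers: the opening, from 0 (shut) to 1 (fully open), then the shift along the tool's x, y, z in mm, then the turn about the tool's z in units of 8 degrees (1.0 is 8 degrees). In form: [[gripper, [tx, ty, tz], yaw], ...]. A call has 1 to 20 rows; each row is the pose to reach, as a shift and turn from the pose measured when the call began, along the tool's axes at that moment; what a row does not reach only later rows make up. A row lasts 1/10 s, in which the tool goes at most 50 mm and 8.59 degrees, less where a joint would pass 70% of its speed; a pose out of reach is approached as far as the arm can. A call with a gripper value outside its range is refused whole. The fingers move at their own pace and stop on an object; "newtons" is the grip in N (left out, the last holds). Time passes only in rows, so rows that repeat a pose let the fingers close. It gives the time, the measured TCP pose, the force and the opening at its end, in the units of the state.
- get_obs(): the state, without advancing time (a new reading comes with each control period).
- read_camera(name): name is "scene" or "top" or "wrist"; returns the picture (384x512x3 uint8, red, green, blue); there is no depth.
- camera_model(name): a dict with "fx", "fy", "cx", "cy" (pixels), "R" (3x3) and "t" (3): a world point X has camera coordinates R X + t. Camera axes: x right, y down, z forward; pixel columns grow to the right and rows downward; lengths in m; the calibration is good to about 2 mm. A picture is of the moment at which its call begins: read the wrist's pose just before it. camera_model takes no time and is no camera call; for the wrist camera it gives the pose at the moment of the call.
- hand_in(): hands the job in, once; it reports no verdict.
The state is a dict: "clock": time; "joints": joint angles; "qvel": joint speeds; "effort": joint torques, N m; "tool_pos": TCP position; "ee_rot": TCP orientation; "contact_force": force on the tool from outside, world axes, zero at the start; "moment": the same for the moment, N m; "gripper_width": finger opening in m.
Only numpy, scipy, OpenCV 4.12 (cv2) and the standard library are available. Lean on these libraries where they do the work, as an engineer would, in place of code of your own. Each camera call takes 0.05 s, during which the arm holds its last target.

## Working session

There is one attempt and no reset: what is moved stays moved. The work goes in short steps, Python scripts to look and compute and a tool call to move; the robot and the scene stay as the last step left them, time stands still between calls to the robot, and variables do not carry over. Pictures are saved under pics/ and viewed, and the job is handed in when it is done.

Besides the shell and the picture viewer there is one more tool, called after ">>>" as a command line: name --argument value ..., lists and objects as JSON in quotes. move_arm: Moves the arm, as the interface text tells. Its arguments: {"type":"object","properties":{"moves":{"type":"array"},"newtons":{"type":"number"}},"required":["moves"]}

```bash
mkdir -p pics; python3 - <<'E'
from rig import *
import cv2
print(get_obs())
for n in ("scene","top"):
    im=read_camera(n); cv2.imwrite(f"pics/{n}0.png",im[:,:,::-1])
    m=camera_model(n); print(n,m)
print(grip_point_offset)
E
```

```text
{'clock': 0.0, 'joints': array([-1.32910666,  0.47777421,  0.02234098,  1.5564336 , -0.01147767,
        1.10927981, -0.08308447]), 'qvel': array([-2.36523518e-04,  5.95134637e-04,  1.34864766e-03, -5.37810197e-04,
        5.07613563e-04, -3.35536204e-04,  3.65626706e-05]), 'effort': array([-1.02984395e-03, -5.82834578e+01,  1.53473161e+00, -2.72606063e+01,
       -5.42629010e-02,  1.67720678e-02,  1.30744265e-04]), 'tool_pos': array([0.23114111, 0.63356347, 0.22170665]), 'ee_rot': array([ 8.19346017e-01,  5.73298634e-01, -6.77959487e-04,  5.66293015e-04]), 'contact_force': array([-1.13107707,  0.53708077, -0.11592661]), 'moment': array([-0.08084402,  0.00693459, -0.00811289]), 'gripper_width': 0.0878410507996501}
scene {'fx': 402.86387321747793, 'fy': 402.86387321747793, 'cx': 258.31450937949774, 'cy': 194.61939195246651, 'R': array([[ 0.81176764,  0.58387254,  0.01123205],
       [ 0.4236269 , -0.57551883, -0.69951292],
       [-0.40196213,  0.57260015, -0.71453167]]), 't': array([-0.47898113, -0.12439844,  1.78998729])}
top {'fx': 434.06965365711875, 'fy': 434.06965365711875, 'cx': 258.97029496063163, 'cy': 194.15804230625085, 'R': array([[-2.23884303e-02, -9.99749344e-01,  8.72090305e-05],
       [-9.91503746e-01,  2.21925976e-02, -1.28171017e-01],
       [ 1.28136954e-01, -2.95601596e-03, -9.91752077e-01]]), 't': array([0.05209821, 0.57366396, 1.34450578])}
0.0187
```

View pics/scene0.png

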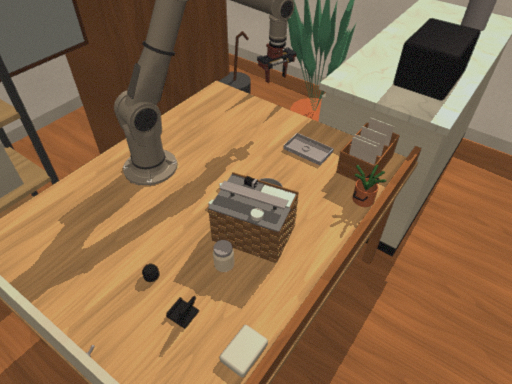

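View pics/top0.png

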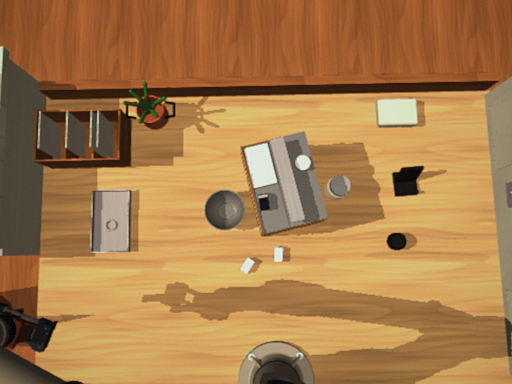

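```bash
python3 - <<'E'
import cv2
im=cv2.imread("pics/top0.png")[120:250,190:365]
cv2.imwrite("pics/topz.png",cv2.resize(im,None,fx=4.5,fy=4.5,interpolation=cv2.INTER_CUBIC))
im=cv2.imread("pics/scene0.png")[160:280,195:310]
cv2.imwrite("pics/scz.png",cv2.resize(im,None,fx=5,fy=5,interpolation=cv2.INTER_CUBIC))
E
```

```text
(no output)
```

View pics/topz.png

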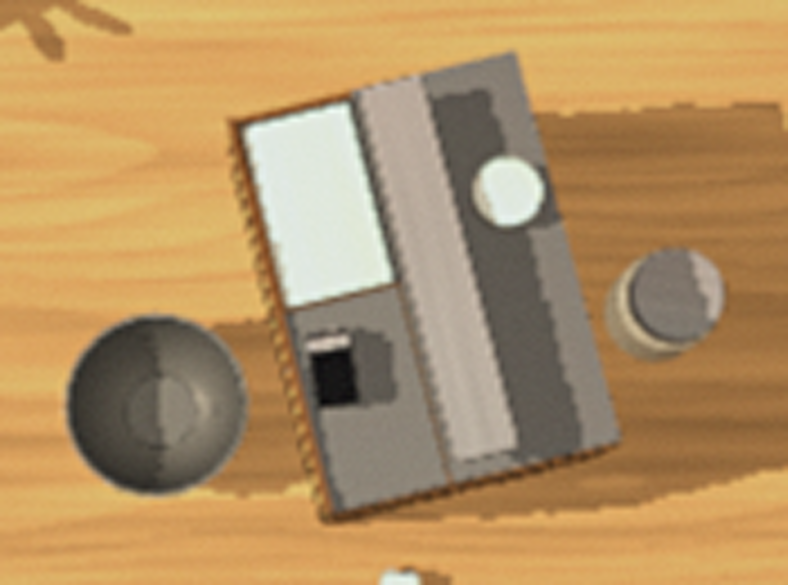

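View pics/scz.png

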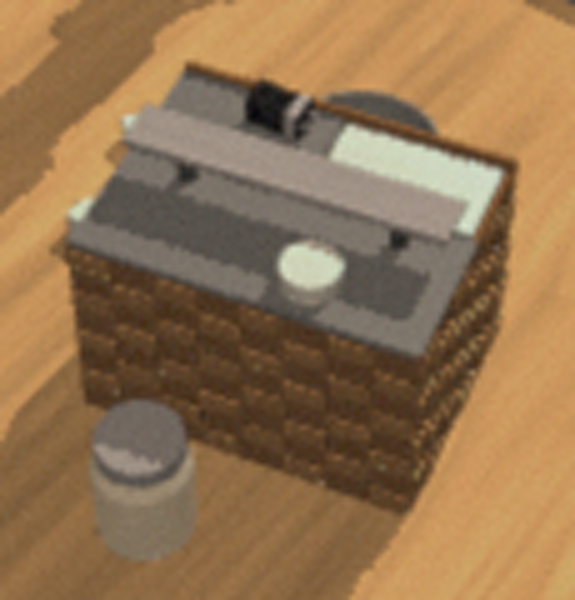

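```bash
cat > fit.py <<'E'
from rig import *
import numpy as np
from scipy.optimize import least_squares
T=[((242,127),(123,88,180)),((350,101),(123,18,180)),((394,283),(3,18,180)),((290,308),(3,88,180)),((516,52),(130,-96,180)),((620,440),(-130,-96,180)),
((358,93),(120,12,220)),((425,77),(120,-28,220)),((452,462),(-120,12,220)),((520,448),(-120,-28,220))]
S=[((67,240),(-130,-96,180)),((420,355),(130,-96,180)),((516,160),(130,96,186)),((187,66),(-130,96,186))]
tz=lambda p:((np.array(p)+.5)/4.5-.5)+[190,120]
sz=lambda p:((np.array(p)+.5)/5-.5)+[195,160]
D=[("top",tz(p),np.array(q)/1000) for p,q in T]+[("scene",sz(p),np.array(q)/1000) for p,q in S]
M={n:camera_model(n) for n in("top","scene")}
def proj(n,X):
    m=M[n];c=m["R"]@X+m["t"];return np.array([m["fx"]*c[0]/c[2]+m["cx"],m["fy"]*c[1]/c[2]+m["cy"]])
def Rz(a):return np.array([[np.cos(a),-np.sin(a),0],[np.sin(a),np.cos(a),0],[0,0,1]])
def res(p):return np.concatenate([proj(n,Rz(p[2])@q+[p[0],p[1],0])-u for n,u,q in D])
r=least_squares(res,[.6,0,.2],loss="soft_l1")
def ray(n,u,z):
    m=M[n];d=m["R"].T@[(u[0]-m["cx"])/m["fx"],(u[1]-m["cy"])/m["fy"],1];o=-m["R"].T@m["t"]
    return o+d*(z-o[2])/d[2]
if __name__=="__main__":
    print(r.x,np.round(res(r.x).reshape(-1,2),1).tolist())
    B=lambda X:(Rz(r.x[2]).T@(np.array(X)-[r.x[0],r.x[1],0]))*1000
    for p in [(320,408),(357,402),(305,340),(350,333)]: print(B(ray("top",tz(p),.202)).round(1))
    print("tin",B(ray("top",tz((509,191)),.198)).round(1),"jar",B(ray("top",tz((678,298)),.1)).round(1),"bowl",B(ray("top",tz((156,405)),.055)).round(1))
    print("cam",-M["top"]["R"].T@M["top"]["t"])
E
python3 fit.py
```

```text
[ 0.59041094 -0.03141145  0.21977553] [[0.1, 0.3], [-0.4, 0.4], [0.0, -0.3], [-0.6, -0.0], [0.2, -0.2], [0.4, 0.4], [0.5, -0.8], [-0.6, -0.6], [0.9, 0.3], [-0.1, -0.1], [-0.3, -0.3], [-0.0, 0.4], [0.3, -0.3], [0.0, -1.4]]
[-65.8  83.6 202. ]
[-67.7  60.5 202. ]
[-22.4  82.5 202. ]
[-24.8  54.3 202. ]
tin [ 39.2 -65.1 198. ] jar [ -42.4 -172.   100. ] bowl [-23.5 189.9  55. ]
cam [0.39767549 0.04332844 1.40693895]
```

```bash
cat > go.py <<'E'
from fit import *
from scipy.spatial.transform import Rotation as Ro
import sys
def to(x,y,z,show=True):
    o=get_obs();R=Ro.from_quat(o["ee_rot"]).as_matrix()
    w=Rz(r.x[2])@np.array([x,y,z])/1000+[r.x[0],r.x[1],0]
    d=R.T@(w-o["tool_pos"])*1000
    h=np.arctan2(R[1,0],R[0,0]); dh=(r.x[2]+np.pi/2-h+np.pi)%(2*np.pi)-np.pi
    b=(Rz(r.x[2]).T@(o["tool_pos"]-[r.x[0],r.x[1],0]))*1000
    print("t",o["clock"],"now bin",b.round(1),"tilt",R[:,2].round(3),"shift",d.round(1),"yaw units",round(-np.degrees(dh)/8,2),"F",o["contact_force"].round(1),"w",o["gripper_width"])
if __name__=="__main__": to(*map(float,sys.argv[1:4]))
E
python3 go.py -97 31 265
```

```text
t 0.1 now bin [-205.6  727.4  221.8] tilt [-0.    -0.001 -1.   ] shift [-527.9  467.   -42.3] yaw units -4.08 F [0.6 0.5 0.7] w 0.08766899538116317
```

>>> move_arm --moves '[[0.74, [0, 0, -42], 0], [0.74, [-35, 31, -42], -0.3], [0.74, [-70, 62, -42], -0.6], [0.74, [-105, 93, -42], -0.9], [0.74, [-140, 124, -42], -1.2], [0.74, [-175, 155, -42], -1.5], [0.74, [-210, 186, -42], -1.8], [0.74, [-245, 217, -42], -2.1], [0.74, [-280, 248, -42], -2.4], [0.74, [-315, 279, -42], -2.7], [0.74, [-350, 310, -42], -3.0], [0.74, [-385, 341, -42], -3.3], [0.74, [-420, 372, -42], -3.6], [0.74, [-455, 403, -42], -3.9], [0.74, [-490, 434, -42], -4.08], [0.74, [-515, 456, -42], -4.08], [0.74, [-528, 467, -42], -4.08], [0.74, [-528, 467, -42], -4.08], [0.74, [-528, 467, -42], -4.08]]'

```text
clock: 2.0
tool_pos: [0.4885, -0.0217, 0.2644]
ee_rot: [0.625, 0.78, -0.001, -0.0]
contact_force: [-0.3, 0.2, 0.1]
gripper_width: 0.0653
```

```bash
python3 go.py -97 31 226; python3 - <<'E'
from rig import *
import cv2
m=camera_model("wrist");im=read_camera("wrist")
cv2.imwrite("pics/w1.png",cv2.resize(im[:,:,::-1],(768,576)))
import pickle;pickle.dump(m,open("w1.pkl","wb"))
im=read_camera("scene");cv2.imwrite("pics/s1.png",cv2.resize(im[140:280,180:330,::-1],None,fx=4,fy=4,interpolation=2))
E
```

```text
t 2.0 now bin [-97.3  31.7 264.4] tilt [-0.001 -0.001 -1.   ] shift [-0.6  0.4 38.4] yaw units -0.0 F [-0.3  0.2  0.1] w 0.06533768485086493
```

View pics/w1.png

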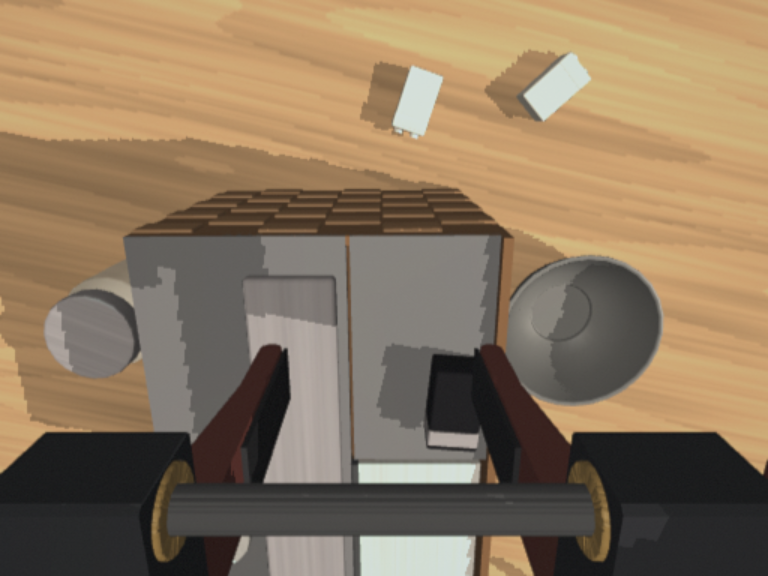

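View pics/s1.png

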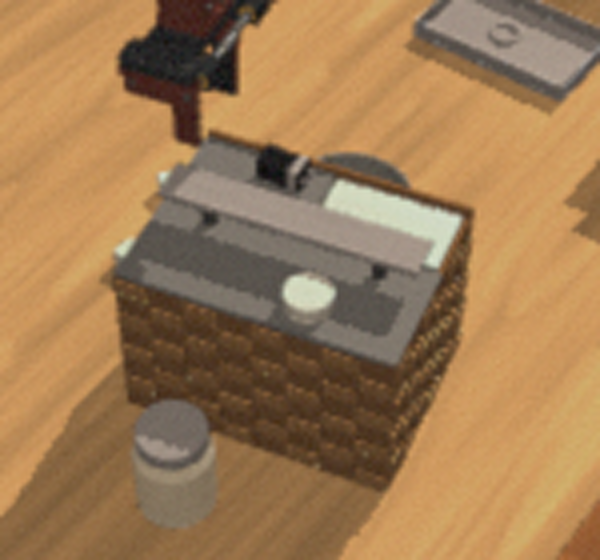

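```bash
python3 - <<'E'
from fit import *
import pickle
M["w"]=pickle.load(open("w1.pkl","rb"))
B=lambda X:(Rz(r.x[2]).T@(np.array(X)-[r.x[0],r.x[1],0]))*1000
f=lambda u,v,z:B(ray("w",((u+.5)/1.5-.5,(v+.5)/1.5-.5),z)).round(1)
print("batt",f(435,355,.202),f(428,433,.202),f(480,434,.202), f(473,355,.202))
print("lid",f(346,237,.18),f(126,237,.18),f(511,235,.186),f(356,461,.18),"bar",f(244,277,.22),f(335,277,.22))
E
```

```text
batt [-74.4  56.3 202. ] [-30.7  54.2 202. ] [-30.1  80.7 202. ] [-74.4  74.7 202. ]
lid [-127.7   13.   180. ] [-127.7  -95.5  180. ] [-130.    92.6  186. ] [  2.7  15.9 180. ] bar [-119.2  -27.7  220. ] [-119.2   10.8  220. ]
```

>>> move_arm --moves '[[0.74, [-3, 0, 20], 0], [0.74, [-3, 0, 40], 0], [0.74, [-3, 0, 50], 0], [0.74, [-3, 0, 60], 0], [0.74, [-3, 0, 66], 0], [0.74, [-3, 0, 70], 0], [0.74, [-3, 0, 70], 0]]'

```text
clock: 2.8
tool_pos: [0.4887, -0.0223, 0.1948]
ee_rot: [0.624, 0.782, -0.001, -0.001]
contact_force: [-3.9, 2.0, 7.2]
gripper_width: 0.0649
```

```bash
python3 go.py -97 29 187; python3 - <<'E'
from rig import *
import cv2
im=read_camera("wrist")
cv2.imwrite("pics/w2.png",cv2.resize(im[:,:,::-1],(768,576)))
im=read_camera("scene");cv2.imwrite("pics/s2.png",cv2.resize(im[140:280,180:330,::-1],None,fx=4,fy=4,interpolation=2))
E
```

```text
t 2.8 now bin [-97.2  31.1 194.8] tilt [-0.002  0.    -1.   ] shift [-2.1  0.3  7.8] yaw units 0.03 F [-3.9  2.   7.2] w 0.06493078408195649
```

View pics/w2.png

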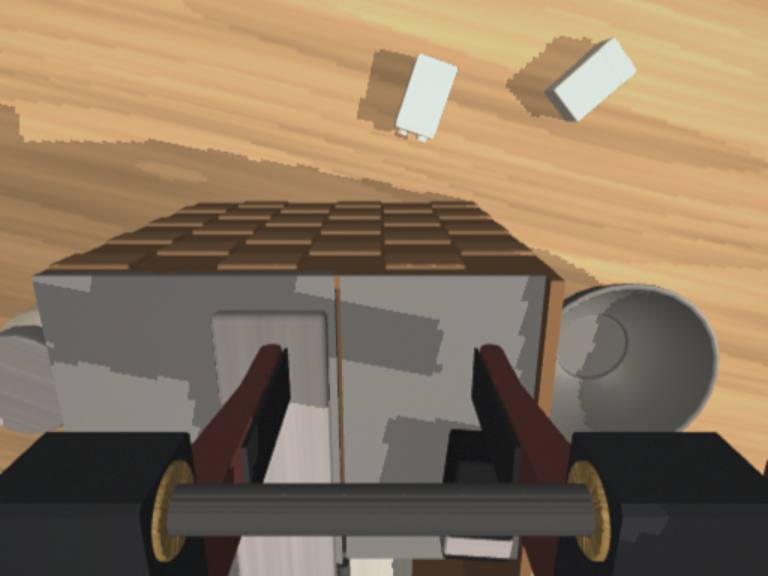

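View pics/s2.png

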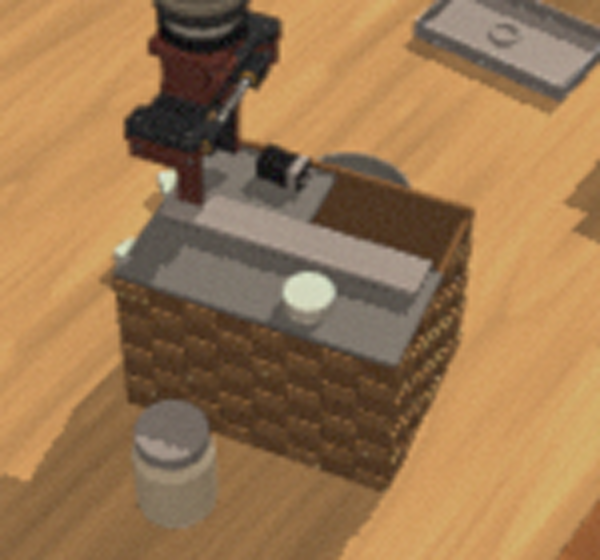

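>>> move_arm --moves '[[0.74, [-2, 0, 5], 0], [0.74, [-2, 0, 9], 0], [0.74, [-2, 0, 10], 0], [0.74, [-2, 0, 10], 0]]'

```text
clock: 3.3
tool_pos: [0.4889, -0.0224, 0.1879]
ee_rot: [0.623, 0.782, 0.0, -0.002]
contact_force: [-12.4, 4.1, 29.5]
gripper_width: 0.0647
```

```bash
python3 go.py -62 29 187
```

```text
t 3.3 now bin [-97.1  30.9 187.9] tilt [-0.003  0.003 -1.   ] shift [-2.1 35.1  0.8] yaw units 0.04 F [-12.4   4.1  29.5] w 0.0647064801021806
```

>>> move_arm --moves '[[0.74, [-1, 4, 1.5], 0], [0.74, [-2, 9, 1.5], 0], [0.74, [-2, 14, 1.5], 0], [0.74, [-2, 19, 1.5], 0], [0.74, [-2, 24, 1.5], 0], [0.74, [-2, 29, 1.5], 0], [0.74, [-2, 34, 1.5], 0], [0.74, [-2, 38, 1.5], 0]]'

```text
clock: 4.1
tool_pos: [0.5225, -0.0183, 0.1881]
ee_rot: [0.624, 0.781, -0.003, -0.005]
contact_force: [-18.9, -5.8, 31.0]
gripper_width: 0.065
```

```bash
python3 go.py -62 29 187; python3 - <<'E'
from rig import *
import cv2
im=read_camera("scene");cv2.imwrite("pics/s3.png",cv2.resize(im[140:280,180:330,::-1],None,fx=4,fy=4,interpolation=2))
im=read_camera("top");cv2.imwrite("pics/t3.png",cv2.resize(im[120:250,190:365,::-1],None,fx=4.5,fy=4.5,interpolation=2))
E
```

```text
t 4.1 now bin [-63.4  27.6 188.1] tilt [-0.011  0.002 -1.   ] shift [1.4 1.5 1. ] yaw units 0.02 F [-18.9  -5.8  31. ] w 0.0650246095017162
```

View pics/s3.png

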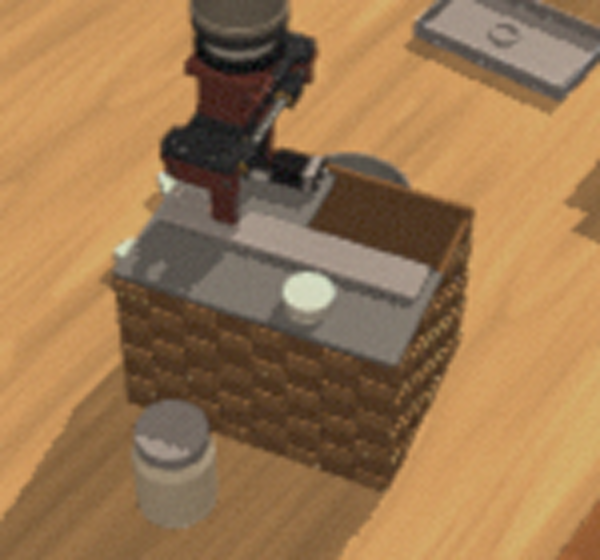

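View pics/t3.png

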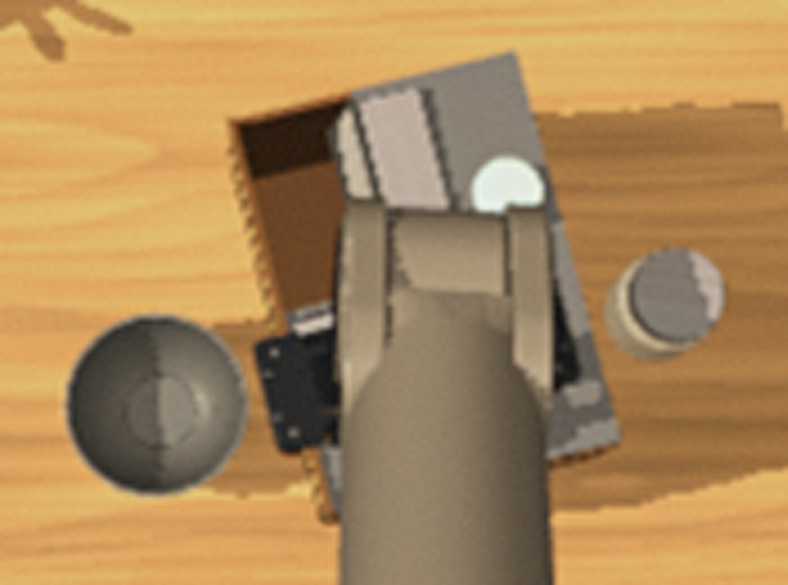

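>>> move_arm --moves '[[0.74, [1, 5, 0.7], 0], [0.74, [1, 11, 0.7], 0], [0.74, [1, 17, 0.7], 0], [0.74, [1, 23, 0.7], 0], [0.74, [1, 29, 0.7], 0], [0.74, [1, 35, 0.7], 0], [0.74, [1, 41, 0.7], 0], [0.74, [1, 47, 0.7], 0], [0.74, [1, 53, 0.7], 0], [0.74, [1, 59, 0.7], 0], [0.74, [1, 65, 0.7], 0], [0.74, [1, 65, 0.7], 0]]'

```text
clock: 5.4
tool_pos: [0.5849, -0.0042, 0.1883]
ee_rot: [0.625, 0.781, -0.004, -0.005]
contact_force: [-9.7, -3.7, 16.7]
gripper_width: 0.0648
```

```bash
python3 go.py 15 29 187; python3 - <<'E'
from rig import *
import cv2
im=read_camera("scene");cv2.imwrite("pics/s4.png",cv2.resize(im[140:280,180:330,::-1],None,fx=4,fy=4,interpolation=2))
im=read_camera("top");cv2.imwrite("pics/t4.png",cv2.resize(im[120:250,190:365,::-1],None,fx=4.5,fy=4.5,interpolation=2))
E
```

```text
t 5.4 now bin [  0.6  27.8 188.3] tilt [-0.013  0.    -1.   ] shift [ 1.2 14.4  1.1] yaw units 0.01 F [-9.7 -3.7 16.7] w 0.06476102158065593
```

View pics/s4.png

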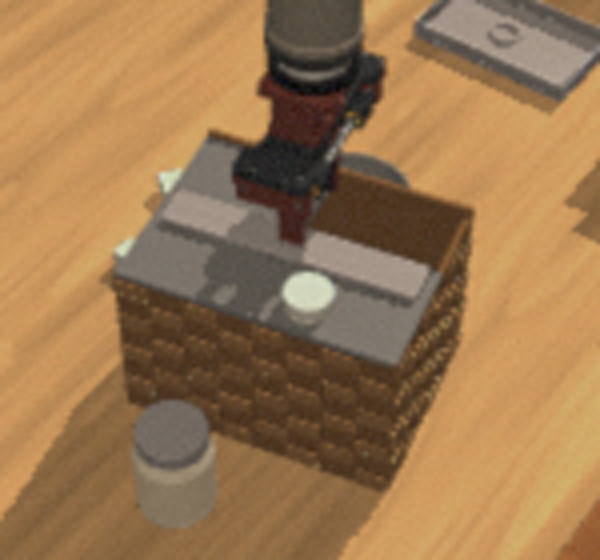

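View pics/t4.png

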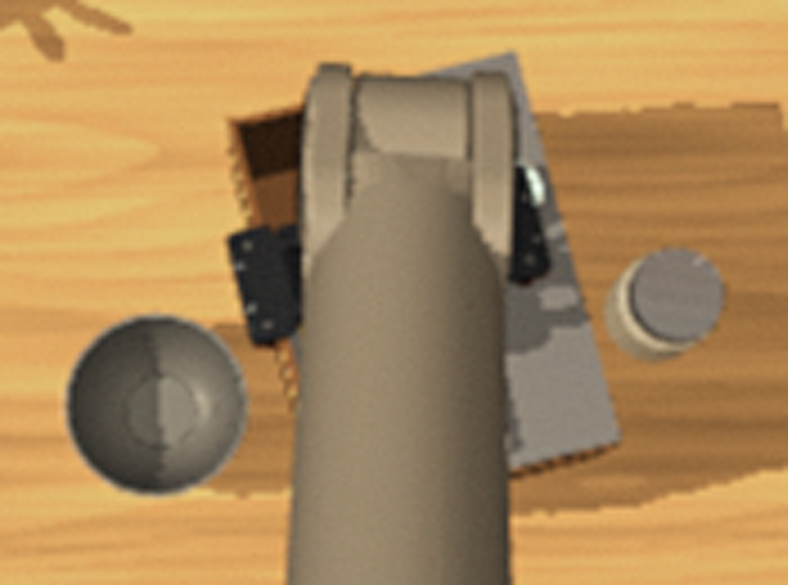

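```bash
python3 - <<'E'
from rig import *
import cv2
im=read_camera("wrist")
cv2.imwrite("pics/w4.png",cv2.resize(im[:,:,::-1],(768,576)))
E
```

```text
(no output)
```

View pics/w4.png

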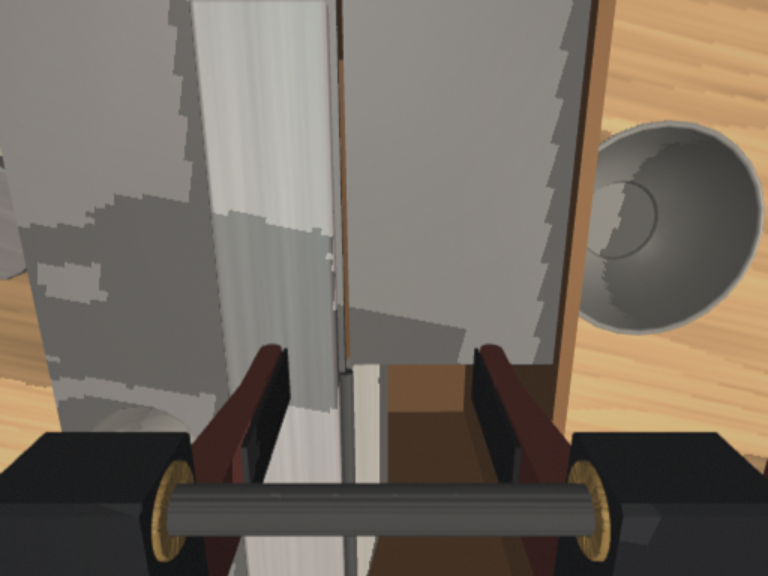

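>>> move_arm --moves '[[0.74, [1, -8, 1], 0], [0.74, [1, -20, 1], 0], [0.74, [1, -35, 1], 0], [0.74, [1, -50, 1], 0], [0.74, [1, -65, 1], 0], [0.74, [1, -80, 1], 0], [0.74, [1, -90, 1], 0]]'

```text
clock: 6.25
tool_pos: [0.5008, -0.0213, 0.1914]
ee_rot: [0.624, 0.782, 0.0, -0.001]
contact_force: [6.8, 1.9, 9.1]
gripper_width: 0.0649
```

```bash
python3 go.py -97 29 187; python3 - <<'E'
from rig import *
import cv2,numpy as np
a=read_camera("wrist")[:,:,::-1]
b=read_camera("top")[120:250,190:365,::-1]
b=np.clip(cv2.resize(b,None,fx=4,fy=4,interpolation=2).astype(float)*1.5,0,255)
cv2.imwrite("pics/w5.png",a);cv2.imwrite("pics/t5.png",b)
E
```

```text
t 6.25 now bin [-85.2  29.4 191.4] tilt [-0.002  0.002 -1.   ] shift [ -0.4 -11.8   4.4] yaw units 0.03 F [6.8 1.9 9.1] w 0.06488380031876964[ WARN:0@1.334] global loadsave.cpp:1063 imwrite_ Unsupported depth image for selected encoder is fallbacked to CV_8U.
```

View pics/w5.png

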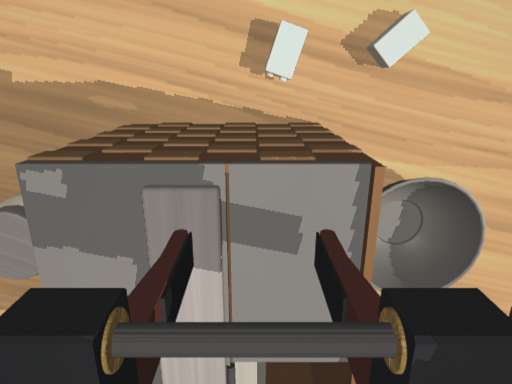

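View pics/t5.png

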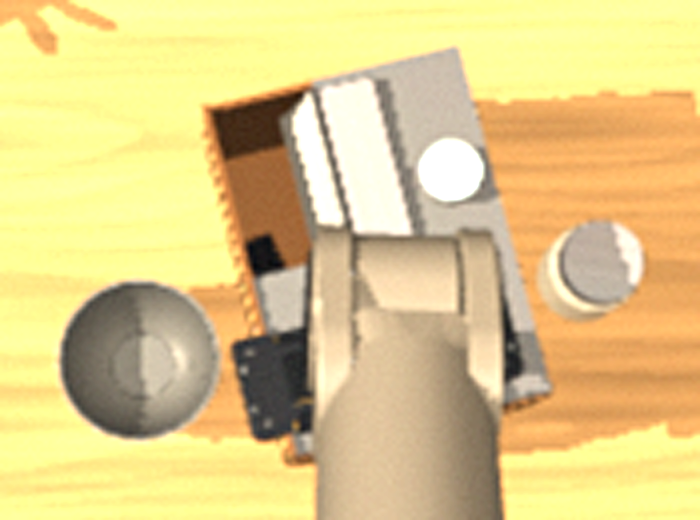

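The black battery now shows down in the bin, at top zoom (263, 255), partly hidden by the ledge. Next I let the flap shut and clear the arm.

>>> move_arm --moves '[[0.74, [0, 0, -6], 0], [0.74, [0, 0, -16], 0], [0.74, [0, 0, -26], 0], [0.74, [0, 0, -36], 0], [0.74, [0, 0, -60], 0], [0.74, [0, 0, -90], 0], [0.74, [0, 0, -120], 0], [0.74, [0, -20, -150], 0], [0.74, [60, -20, -150], 0], [0.74, [110, -20, -150], 0], [0.74, [160, -20, -150], 0], [0.74, [210, -20, -150], 0], [0.74, [260, -20, -150], 0], [0.74, [300, -20, -150], 0], [0.74, [300, -20, -150], 0], [0.74, [300, -20, -150], 0]]'

```text
clock: 7.95
tool_pos: [0.4133, 0.2675, 0.3418]
ee_rot: [0.622, 0.783, -0.001, -0.002]
contact_force: [0.3, -0.9, 0.5]
gripper_width: 0.0654
```

```bash
python3 go.py -97 29 300; python3 - <<'E'
from rig import *
import cv2,numpy as np
a=read_camera("scene")[:,:,::-1]
b=read_camera("top")[:,:,::-1]
cv2.imwrite("pics/s6.png",a);cv2.imwrite("pics/t6.png",b)
t0=cv2.imread("pics/top0.png");d=cv2.absdiff(t0,b.copy()).max(2)
cv2.imwrite("pics/d6.png",np.hstack([cv2.resize(b,(400,300)),cv2.cvtColor(cv2.resize(d,(400,300)),8)]))
cv2.imwrite("pics/t6z.png",cv2.resize(b[120:250,190:365],None,fx=4.5,fy=4.5,interpolation=2))
E
```

```text
t 7.95 now bin [-107.7  330.4  341.8] tilt [-0.005  0.001 -1.   ] shift [-301.5    8.6   41. ] yaw units 0.05 F [ 0.3 -0.9  0.5] w 0.065353318215116
```

View pics/t6z.png

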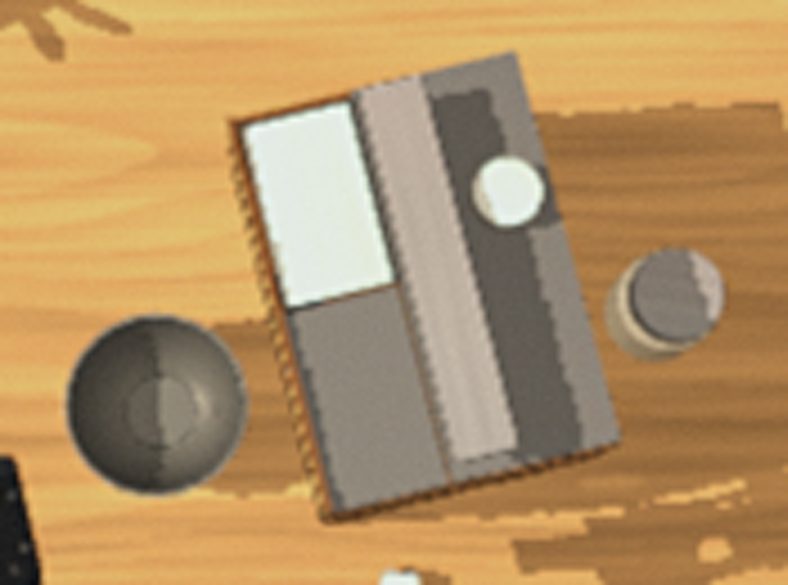

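View pics/s6.png

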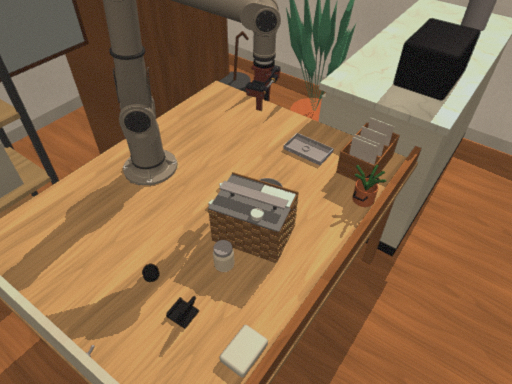

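View pics/d6.png

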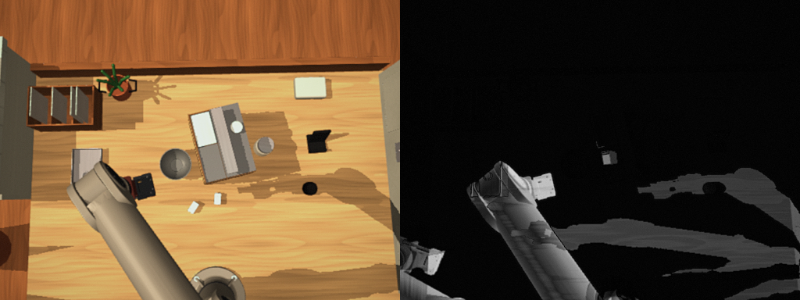

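The flap is shut and the bar is back up. The ledge is empty and nothing else has moved, so I'm handing in.

```bash
python3 -c "
from rig import *
print(hand_in())"
```

```text
the job is handed in; nothing more can be done
None
```

The used battery is in the bin and the job is handed in, at about 8 s on the robot's clock. One fingertip held the press bar at its stop with roughly 17–31 N. The other finger pushed the battery straight along the ledge and over the edge. I then slid back, let the bar up and moved the arm clear.

- **Battery:** before I released the bar, the top camera showed it through the open flap, down inside the bin. It was partly hidden by the ledge. I judged it to be on the floor from its apparent size; its height was not measured directly.
- **Flap and bar:** the final pictures show the flap shut and flush, the bar back up and the ledge empty.
- **Other things:** comparing the top view with the start, only the arm, its shadow and the battery's spot had changed. The arm partly hid the key tray in that view, but the scene camera showed it in its place.
- **Disagreement:** the top and wrist cameras differed by about 7 mm on the battery's starting position. I left enough room behind it for either to be right.
- **Bar force:** while sliding back, the bar rose about 3 mm from its stop. The battery had already fallen by then.

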